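# Clear the jar, lift the sagging bolt over its bent keeper and hold the guard gate ajar

## Robot

A 7-joint arm with a two-finger parallel gripper is mounted at the origin on the work surface. World frame = base frame: x ahead of the robot, y to its left, z up, the work surface at z = 0. Lengths are in m, angles in rad, forces in N, time in s.
With the tool pointing down it reaches from about 0.425 to 0.8 m from the base axis. Payload 8.3 kg.
Tool frame: the origin (TCP) lies on the centre line of the jaws, within the pads' length; the fingertips stand 22 mm ahead of it and the grasp point (between the pads) lies 3 mm ahead of it; x points along the fingers, z is the direction in which the jaws open and shut, and the axes are right-handed (so a half turn about x gives the same grasp; the last joint's range is limited). The gripper opens to 85 mm and grips with 20 to 120 N. Pads are 22 mm wide; open, the fingers measure 114 mm over their backs; the gripper's body (76 mm by 85 mm) begins 54 mm behind the grasp point. The pads swing forward as they close: fully open they stand 13 mm farther back than shut.
Start: joints at [-1.386, 0.383, 0.016, 1.37, -0.006, 1.388, -0.046], TCP at [0.153, 0.606, 0.253] pointing down, gripper open.
Joint ranges: [-2.95, 2.95], [-0.25, 2.06], [-1.52, 1.56], [0.18, 2.33], [-1.44, 4.58], [0.02, 2.06], [-3.01, 3.01]. Speed limits (rad/s): [2.39, 2.39, 3.01, 3.01, 3.14, 3.14, 3.14].

## Interface

Orientations are given as a rotation vector (axis times angle).
In Python, from plant import observe, capture, camera_params, close_job, boxes_of, landmark_of gives the robot as it stands.
- The arm moves only by the tool drive_tool, never from a script. Its argument "plan" is a list of rows, each a list of 4 numbers: the shift along the tool's x, y, z in units of 30 mm (1.0 is 30 mm), then the turn about the tool's x in degrees. In form: [[x, y, z, twist], ...]. A call has exactly 5 rows; each row is the pose to reach, as a shift and turn from the pose commanded when the call began, along the tool's axes at that moment; what a row does not reach only later rows make up. A row lasts 1/12 s, in which the tool goes at most 41.7 mm and 7.16 degrees, less where a joint would pass 70% of its speed; a pose out of reach is approached as far as the arm can. A call with a gripper value outside its range is refused whole. "fingers" is the opening, from -1 (shut) to 1 (fully open), so that 0 is half open, set as the call begins (left out, the last holds). The fingers move at their own pace and stop on an object; "squeeze" is the grip in N (left out, the last holds). Time passes only in rows, so rows that repeat a pose let the fingers close, or fill a call up. It gives the time, the measured TCP pose, the force and the opening at its end, in the units of the state.
- observe(): the state, without advancing time (a new reading comes with each control period).
- capture(name): name is "scene" or "top"; returns (picture, depth): 400x640x3 uint8, red, green, blue; 400x640 float32, m along the optical axis (not along the pixel's ray), 0 where there is no reading.
- camera_params(name): a dict with "fov_y" (degrees; the focal length in pixels is half the picture's height over the tangent of half this angle, whatever the lens; pixels are square), "cx", "cy" (the principal point, pixels), "world_from_camera" (4x4, takes a point from camera to world coordinates). Camera axes: x right, y down, z forward; pixel columns grow to the right and rows downward; lengths in m; the calibration is good to about 2 mm. A picture is of the moment at which its call begins. camera_params takes no time and is no camera call.
- close_job(): hands the job in, once; it reports no verdict.
Trained networks look in the newest picture that a camera, given by its name, has taken for a name from the list of things; names that differ only in an ending like _2 or _b are one class to them, and where a whole thing is asked for, a point or a joint stands for the part that bears it (a point fixed in the world has none). Each returns a list of dicts, best first, with "conf" (0 to 1); they miss things now and then, are a little off and sometimes report something else, mostly with a low value. They report only what shows in the picture. A call takes as long as a camera call. They do not tell look-alikes from the thing itself.
- boxes_of(camera, target): "box" ([left, top, right, bottom] as shares, 0 to 1, of the picture: columns of its width, rows of its height, round what is visible of it).
- landmark_of(camera, target): "at" ([column, row] as shares, 0 to 1, of the picture: columns of its width, rows of its height: a listed point, or the origin of a listed thing).
The state is a dict: "time_s": time; "joints": joint angles; "dq": joint speeds; "tau": joint torques, N m; "tool_pos": TCP position; "ee_rot": TCP orientation; "contact_force": force on the tool from outside, world axes, zero at the start; "torque": the same for the moment, N m; "gripper_width": finger opening in m.
Only numpy, scipy, OpenCV 4.12 (cv2) and the standard library are available. Lean on these libraries where they do the work, as an engineer would, in place of code of your own. Each camera call takes 0.05 s, during which the arm holds its last target. There are 200 camera calls.

## Task

A filled jar has been left in front of the guard gate of the rotary feed table, where the gate swings: stand it upright with the other filled jars on the metal tray first, setting it down rather than dropping it. Then draw the gate's barrel bolt, lifting its sagging nose over the bent keeper as you pull rather than forcing it against the lip, pull the gate open towards the robot until its free edge stands about 12 cm (a hand's breadth) out, and stay there holding it: the gate shuts itself, so finish with the gripper still holding it ajar so that a colleague can reach in. Leave everything else where it is.

Things in the scene. Friction and masses are not known exactly. Their poses are not given: they have to be found in the camera images.
- guard: fixed stainless guard round a rotary feed table, 380 x 380 mm, 180 mm tall. Origin on the bench, mid-gate, in the shut gate's plane; x into the guard (away from the robot), y left along the gate, z up. The gate (256 mm wide, 20 mm thick, top at z = 180) hinges at the left and opens to -x. Latch post with keeper at the right, y = -132 to -182. Below, 'guard frame' is this, in mm.
- gate (a joint): opening angle of the gate about its upright hinge, rad; 0 is shut, grows as the free edge swings towards the robot, up to 1.3. A spring closes it: about 0.3 N m when shut and 0.6 N m at 0.45 rad (3 N at the knob). 0.45 rad puts the free edge about 120 mm out.
- gate_hinge (a point): point on the gate's upright hinge axis at the height of the gate's top edge, guard frame (0, +138, 180) mm; fixed
- gate_edge (a point): top corner of the gate's free (right-hand) edge on its front face; shut at guard frame (-10, -128, 180) mm; 266 mm from the hinge axis; swings with the gate
- bolt (a joint): how far the barrel bolt is drawn along the gate towards the hinge (guard +y when shut), m; starts at 0 to 0.008, stop at 0.058. From 0.013 to 0.037 the thick nose is against or above the keeper's lip; beyond 0.042 it is clear and the gate can swing. Drags with about 1.5 N and stays where it is left.
- bolt_sag (a joint): how far the whole bolt is lifted upright in its worn, slotted guides, m: 0 is sagged (it falls back there by its own 0.26 kg), 0.014 is the upper stop. The nose clears the lip from 0.0065 up.
- bolt_knob (a point): grip centre of the bolt's upright round black knob, 18 mm thick, from 17 mm below to 15 mm above this point; a 10 mm stem joins it to the bolt 53 mm below. Sagged and undrawn at guard frame (-30, -95, 213), clear above the gate's top (180) and the guide straps (187), free all round. Axes as the gate's (x to its back, y to the hinge when shut); moves with bolt and gate.
- bolt_nose (a point): middle of the bolt's nose, a 26 mm thick, 18 mm long round head on the 12 mm rod; at guard frame (-30, -159, 160) mm when sagged and not drawn; moves with the bolt
- keeper_lip (a point): middle of the upper edge of the brass keeper's bent-up lip, 5 mm thick along the bolt; guard frame (-30, -134.5, 153.5); fixed. The sagged nose sits behind it, 6.5 mm too low to pass. The keeper's front cheek (z up to 177, x down to -49) keeps the gate shut until the nose is fully out, even with the bolt lifted.
- jar: the jar in the way: black, white lid, 62 mm in diameter and 58 mm tall, 0.14 kg, upright on the bench 95 to 110 mm in front of the gate's plane near its bolt end. Origin at the centre of its underside.
- tray: shallow aluminium tray fixed on the bench, 260 mm (its x) by 200 mm (its y), rim 24 mm high, wall and floor 4 mm. Origin at the centre of its underside; two white-lidded jars stand at its -x end, the +x half is free.
- tray_free (a point): centre of the tray's free part, on its inner floor (tray frame (55, 0, 4) mm), axes as the tray's
- tray_jar1: filled jar standing on the tray, same kind as the one in the way; leave it. Origin at the centre of its underside.
- tray_jar2: second filled jar standing on the tray; leave it. Origin at the centre of its underside.
- spray: blue bottle, 60 mm in diameter and 170 mm tall, on the bench to the left; leave it. Origin at the centre of its underside.
- spatula: spatula, 200 mm long, lying on the bench to the left; leave it. Origin on its underside.
- empty_jar: black-lidded jar, 62 mm by 58 mm, on the bench to the left; leave it. Origin at the centre of its underside.
- wrench: steel wrench, 150 mm long, lying on the bench between robot, tray and guard; leave it. Origin on its underside.
Things that resemble listed ones, but are neither listed nor needed, are in the scene too. What is shaped like the jar but blue or pink is not meant.

How it is judged:
By the outcome, as a careful person would: the job done as asked, in the order asked, and still so for the second after the job is handed in, while the arm keeps its last pose, push and grip.
It also fails if it takes over 61 s, if anything falls off the work surface, if the arm or the gripper's body presses on something with over 40 N, if the wrist force passes 120 N, or if a joint passes its speed limit or range.

## Working session

There is one attempt and no reset: what is moved stays moved. The work goes in short steps, Python scripts to look and compute and a tool call to move; the robot and the scene stay as the last step left them, time stands still between calls to the robot, and variables do not carry over. Pictures are saved under pics/ and viewed, about 8 in all and at most 12, crops included, and the job is handed in when it is done.

Besides the shell and the picture viewer there is one more tool, called after ">>>" as name(argument=value, ...) on one line, values as JSON. drive_tool: Moves the arm, as the interface text tells. Its arguments: {"type":"object","properties":{"plan":{"type":"array"},"fingers":{"type":"number"},"squeeze":{"type":"number"}},"required":["plan"]}

```bash
ls; mkdir -p pics
cat > h.py <<'E'
import numpy as np, cv2
from plant import *
from scipy.spatial.transform import Rotation as R
def px2w(cam,depth,u,v,d=None,r=2):
    p=camera_params(cam);f=200/np.tan(np.radians(p["fov_y"])/2)
    if d is None:
        w=depth[int(v)-r:int(v)+r+1,int(u)-r:int(u)+r+1];d=np.median(w[w>0])
    c=np.array([(u-p["cx"])/f*d,(v-p["cy"])/f*d,d,1]);return (np.array(p["world_from_camera"])@c)[:3]
def cloud(cam,depth):
    p=camera_params(cam);f=200/np.tan(np.radians(p["fov_y"])/2)
    v,u=np.mgrid[:400,:640];c=np.stack([(u-p["cx"])/f*depth,(v-p["cy"])/f*depth,depth,np.ones_like(depth)],-1)
    return (c@np.array(p["world_from_camera"]).T)[...,:3]
def w2px(cam,P):
    p=camera_params(cam);f=200/np.tan(np.radians(p["fov_y"])/2)
    c=np.linalg.inv(np.array(p["world_from_camera"]))@np.r_[P,1];return c[:2]/c[2]*f+[p["cx"],p["cy"]]
E
python3 - <<'E'
from h import *
np.set_printoptions(precision=3,suppress=True)
ims=[]
for c in("scene","top"):
    im,d=capture(c);np.save(c+"_d.npy",d);np.save(c+"_i.npy",im);cv2.imwrite(f"pics/{c}0.png",im[...,::-1])
    p=camera_params(c);print(c,p["fov_y"],p["cx"],p["cy"],np.array(p["world_from_camera"]))
    for t in("jar","tray_free","bolt_knob","gate_hinge","gate_edge","keeper_lip","bolt_nose","guard","tray","tray_jar1","wrench"):
        for l in landmark_of(c,t)[:4]:
            u,v=l["at"][0]*640,l["at"][1]*400
            try: w=px2w(c,d,u,v)
            except Exception: w=None
            print(t,round(l["conf"],2),round(u),round(v),w)
s=observe();print(s)
E
```

```text
pics
scene 49.34094107243375 325.7918759455923 196.24922269575265 [[ 0.179  0.822 -0.541  1.111]
 [ 0.984 -0.148  0.101 -0.132]
 [ 0.003 -0.551 -0.835  1.163]
 [ 0.     0.     0.     1.   ]]
jar 0.94 311 221 [ 0.468 -0.058  0.05 ]
jar 0.87 338 207 [0.419 0.037 0.028]
jar 0.7 356 237 [0.61  0.04  0.181]
tray_free 0.63 205 253 [ 0.491 -0.376  0.001]
bolt_knob 0.75 366 225 [0.603 0.064 0.225]
gate_hinge 0.95 454 236 [0.567 0.364 0.001]
gate_edge 0.83 351 239 [0.613 0.027 0.181]
gate_edge 0.37 205 236 [ 0.434 -0.374  0.004]
bolt_nose 0.77 337 234 [ 0.586 -0.004  0.167]
guard 0.67 392 271 [0.648 0.148 0.009]
guard 0.66 218 214 [ 0.387 -0.326  0.038]
tray 0.74 205 235 [ 0.431 -0.374  0.003]
tray_jar1 0.92 218 212 [ 0.39  -0.325  0.053]
tray_jar1 0.81 185 219 [ 0.395 -0.422  0.051]
wrench 0.76 279 198 [ 0.334 -0.141 -0.002]
wrench 0.16 338 236 [ 0.594 -0.003  0.17 ]
top 43.27651871499721 318.5881065945172 201.36158885615075 [[-0.007 -0.976  0.218  0.154]
 [-1.     0.007 -0.002 -0.003]
 [ 0.001 -0.218 -0.976  1.676]
 [ 0.     0.     0.     1.   ]]
jar 0.9 297 201 [0.517 0.065 0.057]
jar 0.88
[... 434 characters left out ...]
1 274 [ 0.285  0.286 -0.   ]
guard 0.77 273 169 [0.599 0.136 0.157]
tray 0.61 433 227 [ 0.437 -0.39   0.003]
tray_jar1 0.92 447 247 [ 0.36  -0.419  0.061]
tray_jar1 0.53 420 249 [ 0.354 -0.331  0.063]
wrench 0.83 357 253 [ 0.349 -0.134  0.006]
{'time_s': 1.2, 'joints': array([-1.386,  0.383,  0.016,  1.37 , -0.006,  1.388, -0.047]), 'dq': array([ 0.001, -0.003,  0.001,  0.001,  0.001,  0.   , -0.001]), 'tau': array([  0.   , -62.735,   0.843, -37.209,   0.017,   0.003,   0.   ]), 'tool_pos': array([0.153, 0.606, 0.253]), 'ee_rot': array([-1.025,  1.316,  1.025]), 'contact_force': array([-0.342, -0.113,  0.461]), 'torque': array([ 0.042, -0.007,  0.016]), 'gripper_width': 0.08516659088046004}
```

View pictures.

Run:
```python
import numpy as np,cv2
s=np.load("scene_i.npy")[140:300,160:480,::-1];t=np.load("top_i.npy")[90:290,170:470,::-1]
a=cv2.resize(s,(800,400),interpolation=cv2.INTER_CUBIC);b=cv2.resize(t,(800,533),interpolation=cv2.INTER_CUBIC)
cv2.imwrite("pics/s1.png",a);cv2.imwrite("pics/t1.png",b)
```

```text
(no output)
```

View pics/s1.png

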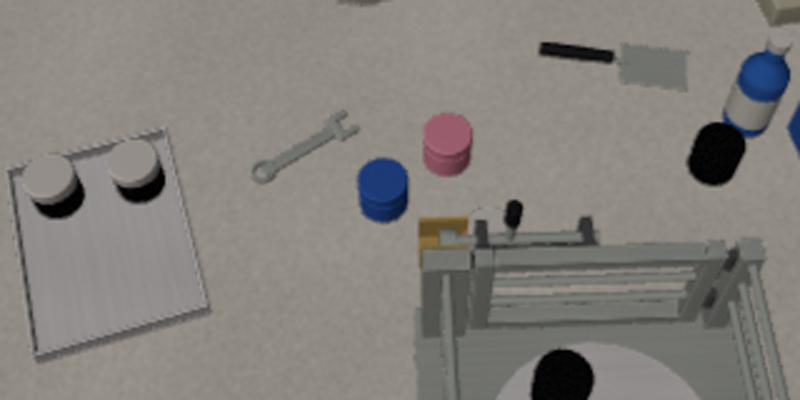

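View pics/t1.png

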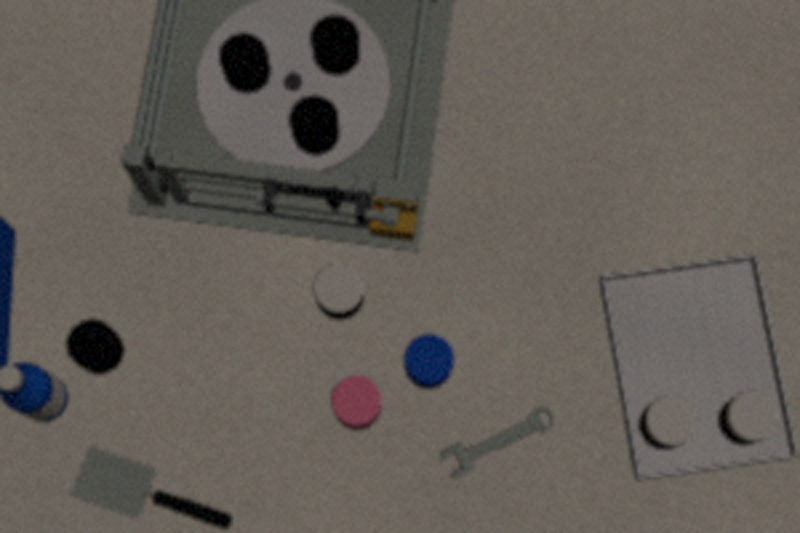

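The scene crop shows the tray with its two white-lidded jars at left, the bolt knob at crop (513,213) and the brass keeper at (443,235). The look-alikes are:
- blue jar: top picture (330,225)
- pink jar: (304,247)
- black-lidded jar: (206,220)
- jars on the rotary table

The white-lidded jar in front of the gate, at top picture (297,199), matches the description. Next I'll measure it.

Run:
```python
from h import *
np.set_printoptions(precision=4,suppress=True)
C={c:cloud(c,np.load(c+"_d.npy")) for c in("scene","top")}
I={c:np.load(c+"_i.npy").astype(int) for c in C}
for c in C:
    P=C[c];ok=np.load(c+"_d.npy")>0
    # jar lids
    for n,(x,y) in dict(jar=(.517,.065),tj1=(.354,-.331),tj2=(.36,-.419),blue=(.437,-.042),pink=(.364,.042)).items():
        m=ok&(np.hypot(P[...,0]-x,P[...,1]-y)<.05)&(P[...,2]>.045)&(P[...,2]<.075)
        if m.sum()>20:
            q=P[m][:,:2].astype(np.float32);(cx,cy),r=cv2.minEnclosingCircle(q);print(c,n,m.sum(),"enc",cx,cy,r,"mean",q.mean(0),P[m][:,2].mean())
    m=ok&(P[...,0]>.5)&(P[...,0]<.75)&(P[...,1]>0)&(P[...,1]<.35)
    g=m&(P[...,2]>.172)&(P[...,2]<.188); print(c,"gate-top pts",g.sum())
    q=P[g]; 
    for y in np.arange(-.05,.34,.02):
        s=q[(abs(q[:,1]-y)<.01)]
        if len(s): print(round(y,2),len(s),s[:,0].min(),np.median(s[:,0]),s[:,0].max(),np.median(s[:,2]))
    k=m&(P[...,2]>.2)&(P[...,2]<.235);q=P[k];print("knob",len(q),q.mean(0),q.min(0),q.max(0))
    # tray rim
    t=ok&(abs(P[...,0]-.43)<.2)&(P[...,1]<-.2)&(P[...,1]>-.55)&(P[...,2]>.016)&(P[...,2]<.03)
    q=P[t][:,:2].astype(np.float32);print("tray",len(q),cv2.minAreaRect(q),cv2.boxPoints(cv2.minAreaRect(q)))
    br=ok&(I[c][...,0]-I[c][...,2]>50)&m;q=P[br];print("brass",len(q),q.mean(0),q.min(0),q.max(0))
```

```text
scene jar 122 enc 0.5296865701675415 0.063680000603199 0.03128392994403839 mean [0.5177 0.0642] 0.0573544966296552
scene tj1 329 enc 0.3631490468978882 -0.3385317027568817 0.031742047518491745 mean [ 0.366  -0.3374] 0.05989604960694866
scene tj2 345 enc 0.3659461736679077 -0.41768303513526917 0.049156736582517624 mean [ 0.3708 -0.4353] 0.05983495958605147
scene blue 321 enc 0.4398426413536072 -0.04550531134009361 0.032972678542137146 mean [ 0.4429 -0.0473] 0.05644360015233682
scene pink 257 enc 0.3853257894515991 0.04191933572292328 0.03253123164176941 mean [0.3878 0.0414] 0.05680082667967042
scene gate-top pts 1167
0.01 96 0.5692859703787906 0.6133238422308884 0.6342695181318957 0.17626367855016883
0.03 117 0.5757099500752375 0.6161322342577042 0.6350624243025316 0.18066872150109847
0.05 79 0.5952036833569428 0.6254670832444993 0.6378961920797768 0.1791121125019841
0.07 83 0.6000337662462332 0.6275998426097282 0.6394054895400771 0.17915400399316483
0.09 70 0.6186528848991685 0.6326921331050123 0.6430916648682254 0.17873974775208656
0.11 73 0.6210022186080818 0.6358528770595684 0.646
[... 2841 characters left out ...]
4674462322834
0.25 48 0.6428273484743868 0.6534433973224396 0.6646679178261339 0.17951596119299262
0.27 30 0.646948656544891 0.6556346990356667 0.6665759629553432 0.18011248930063672
0.29 30 0.6470067031255903 0.6606138333828739 0.7057589423690354 0.1786550894045088
0.31 37 0.6492404697931486 0.6598907780173586 0.6745959392434636 0.17764161652477517
knob 40 [0.5949 0.0655 0.2226] [0.5881 0.0576 0.2025] [0.6069 0.0735 0.2349]
tray 435 ((0.43547117710113525, -0.3808806538581848), (0.26075509190559387, 0.20265862345695496), 7.740306854248047) [[ 0.2926 -0.298 ]
 [ 0.3199 -0.4988]
 [ 0.5783 -0.4637]
 [ 0.551  -0.2629]]
brass 14 [0.5813 0.0164 0.1653] [0.5714 0.0043 0.1439] [0.6063 0.0232 0.1823]
```

Run:
```python
from h import *
s=np.load("scene_i.npy")[195:285,310:480,::-1]
cv2.imwrite("pics/s2.png",cv2.convertScaleAbs(cv2.resize(s,(800,424),interpolation=cv2.INTER_CUBIC),alpha=1.5))
```

```text
(no output)
```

View pics/s2.png

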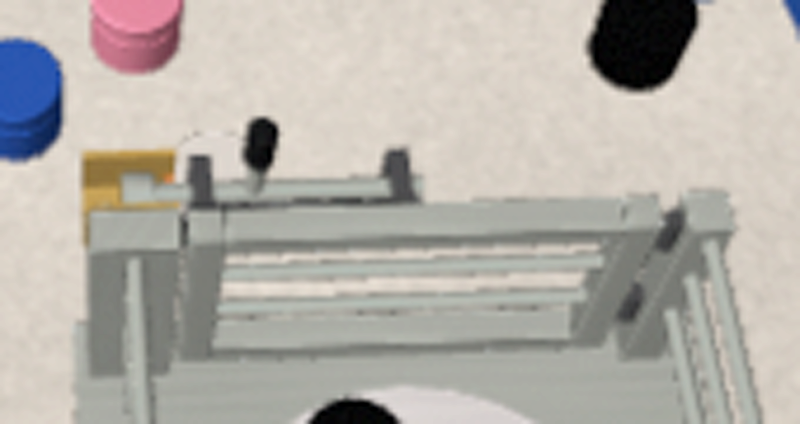

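The crop confirms it: a white lid shows behind the black knob at crop (215,150), directly in front of the bolt end. The gate fit puts the jar at guard x ≈ -100 mm, as described.

```bash
cat >> h.py <<'E'
gx=np.array([.990,-.139,0]);gx/=np.linalg.norm(gx);gy=np.array([-gx[1],gx[0],0])
def go(target,zdir=None):
    s=observe();Rm=R.from_rotvec(s["ee_rot"]).as_matrix();p=s["tool_pos"]
    print("t",s["time_s"],"tcp",p.round(4),"F",s["contact_force"].round(1),"w",round(s["gripper_width"],4),"q",s["joints"].round(2));print("axes x,y,z",Rm.T.round(3).tolist())
    print("shift units",((np.asarray(target)-p)@Rm/.03).round(3))
    if zdir is not None:
        l=Rm.T@zdir;a=np.degrees(np.arctan2(-l[1],l[2]));print("twist",round(a,2),"or",round((a+360)%360-180,2))
E
python3 - <<'E'
from h import *
print(gx,gy);go([.5255,.066,.20],gy)
P=np.array([.5255,.066,.2]);go(P-[0,0,.16],gx)
E
```

```text
[ 0.99028673 -0.13904026  0.        ] [0.13904026 0.99028673 0.        ]
t 1.2 tcp [0.1532 0.6059 0.2533] F [-0.3 -0.1  0.5] w 0.0852 q [-1.39  0.38  0.02  1.37 -0.01  1.39 -0.05]
axes x,y,z [[-0.0, -0.0, -1.0], [-0.969, 0.245, 0.0], [0.245, 0.969, -0.0]]
shift units [  1.775 -16.443 -14.404]
twist -6.2 or 173.8
t 1.2 tcp [0.1532 0.6059 0.2533] F [-0.3 -0.1  0.5] w 0.0852 q [-1.39  0.38  0.02  1.37 -0.01  1.39 -0.05]
axes x,y,z [[-0.0, -0.0, -1.0], [-0.969, 0.245, 0.0], [0.245, 0.969, -0.0]]
shift units [  7.109 -16.444 -14.404]
twist 83.8 or -96.2
```

>>> drive_tool(plan=[[0,-1.0,-0.9,-2],[0,-2.0,-1.8,-4],[0,-3.0,-2.7,-6],[0,-4.0,-3.5,-6],[0,-5.0,-4.4,-6.2]], fingers=1, squeeze=40)

```text
time_s: 1.62
tool_pos: [0.2671, 0.4397, 0.2534]
ee_rot: [-1.106, 1.271, 1.106]
contact_force: [1.7, -0.3, 0.3]
gripper_width: 0.0853
```

>>> drive_tool(plan=[[0,-1.0,-0.9,0],[0,-2.0,-1.8,0],[0,-3.0,-2.7,0],[0,-4.0,-3.5,0],[0,-5.0,-4.4,0]])

```text
time_s: 2.03
tool_pos: [0.3974, 0.2883, 0.2537]
ee_rot: [-1.106, 1.271, 1.106]
contact_force: [1.4, 1.3, 0.3]
gripper_width: 0.0852
```

```bash
python3 -c "
from h import *
go([.5255,.066,.20],gy)"
```

```text
t 2.0333 tcp [0.3974 0.2883 0.2537] F [1.4 1.3 0.3] w 0.0852 q [-0.93  0.09  0.26  1.74 -0.02  1.32  0.76]
axes x,y,z [[0.001, 0.001, -1.0], [-0.99, 0.139, -0.0], [0.139, 0.99, 0.001]]
shift units [ 1.785 -5.256 -6.747]
twist 0.02 or -179.98
```

>>> drive_tool(plan=[[0,-0.9,-1.0,0],[0,-1.8,-2.0,0],[0,-2.7,-3.0,0],[0,-3.6,-4.0,0],[0,-4.3,-5.0,0]])

```text
time_s: 2.45
tool_pos: [0.5047, 0.1209, 0.2536]
ee_rot: [-1.106, 1.271, 1.105]
contact_force: [1.5, 0.3, -0.1]
gripper_width: 0.0858
```

>>> drive_tool(plan=[[0,-0.5,-0.8,0],[0.5,-0.8,-1.5,0],[1.0,-0.8,-1.5,0],[1.5,-0.8,-1.5,0],[1.5,-0.8,-1.5,0]])

```text
time_s: 2.87
tool_pos: [0.5195, 0.0745, 0.2056]
ee_rot: [-1.104, 1.277, 1.107]
contact_force: [-1.0, -0.2, -0.4]
gripper_width: 0.0859
```

```bash
python3 -c "
from h import *
go([.5255,.066,.04],gy)"
```

```text
t 2.8667 tcp [0.5195 0.0745 0.2056] F [-1.  -0.2 -0.4] w 0.0859 q [-0.61  0.21  0.47  1.73 -0.1   1.23  1.32]
axes x,y,z [[-0.004, -0.001, -1.0], [-0.99, 0.14, 0.004], [0.14, 0.99, -0.002]]
shift units [ 5.519 -0.261 -0.241]
twist -0.06 or 179.94
```

>>> drive_tool(plan=[[0,-0.25,-0.25,0],[0.7,-0.25,-0.25,0],[1.4,-0.25,-0.25,0],[2.1,-0.25,-0.25,0],[2.1,-0.25,-0.25,0]])

```text
time_s: 3.28
tool_pos: [0.526, 0.0664, 0.1428]
ee_rot: [-1.105, 1.276, 1.108]
contact_force: [-0.4, -1.0, -0.4]
gripper_width: 0.0858
```

Run:
```python
from h import *
im,d=capture("top");cv2.imwrite("pics/t2.png",cv2.convertScaleAbs(cv2.resize(im[130:250,220:400,::-1],(780,520),interpolation=cv2.INTER_CUBIC),alpha=1.7))
go([.5255,.066,.04],gy)
```

```text
t 3.3333 tcp [0.5268 0.0664 0.1448] F [-0.2 -0.7  0.4] w 0.0851 q [-0.58  0.28  0.47  1.79 -0.14  1.1   1.37]
axes x,y,z [[-0.002, -0.001, -1.0], [-0.99, 0.139, 0.002], [0.139, 0.99, -0.001]]
shift units [ 3.493  0.034 -0.016]
twist 0.02 or -179.98
```

View pics/t2.png

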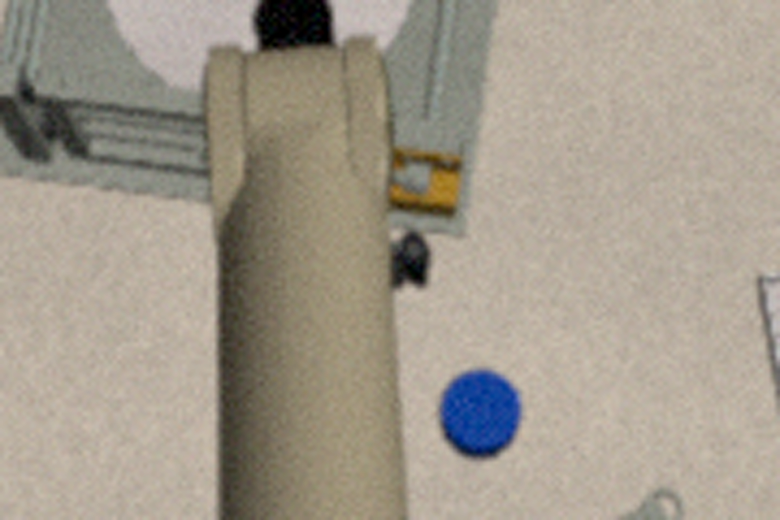

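The arm hides the jar, with only a finger visible at crop (412,258), so I'll descend on the numbers and watch the force.

>>> drive_tool(plan=[[0.6,0,0,0],[1.2,0,0,0],[1.7,0,0,0],[2.1,0,0,0],[2.3,0,0,0]])

```text
time_s: 3.75
tool_pos: [0.5278, 0.0668, 0.0764]
ee_rot: [-1.106, 1.271, 1.106]
contact_force: [0.7, -0.8, -0.2]
gripper_width: 0.0855
```

>>> drive_tool(plan=[[0.4,0,0,0],[0.8,0,0,0],[1.1,0,0,0],[1.1,0,0,0],[1.1,0,0,0]])

```text
time_s: 4.17
tool_pos: [0.5269, 0.0666, 0.0428]
ee_rot: [-1.106, 1.273, 1.106]
contact_force: [0.2, -0.1, -0.4]
gripper_width: 0.0853
```

>>> drive_tool(plan=[[0,0,0,0],[0,0,0,0],[0,0,0,0],[0,0,0,0],[0,0,0,0]], fingers=-1, squeeze=35)

```text
time_s: 4.58
tool_pos: [0.5279, 0.0668, 0.0441]
ee_rot: [-1.106, 1.271, 1.105]
contact_force: [-1.2, -1.1, 6.2]
gripper_width: 0.0609
```

>>> drive_tool(plan=[[0,0,0,0],[-0.3,0,0,0],[-0.9,0,0,0],[-1.7,0,0,0],[-2.6,0,0,0]])

```text
time_s: 5.0
tool_pos: [0.526, 0.0665, 0.1214]
ee_rot: [-1.105, 1.275, 1.107]
contact_force: [-0.0, 0.0, -1.6]
gripper_width: 0.061
```

```bash
python3 -c "
from h import *
go([.4905,-.3747,.1225],gy)"
```

```text
t 5.0 tcp [0.526  0.0665 0.1214] F [-0.   0.  -1.6] w 0.061 q [-0.57  0.31  0.46  1.82 -0.16  1.05  1.38]
axes x,y,z [[-0.003, -0.001, -1.0], [-0.99, 0.139, 0.003], [0.139, 0.99, -0.001]]
shift units [ -0.017  -0.875 -14.728]
twist -0.01 or 179.99
```

>>> drive_tool(plan=[[0,0,-0.4,0],[0,-0.1,-1.2,0],[0,-0.1,-2.1,0],[0,-0.2,-3.1,0],[0,-0.2,-4.1,0]])

```text
time_s: 5.42
tool_pos: [0.5157, -0.0571, 0.1213]
ee_rot: [-1.106, 1.272, 1.107]
contact_force: [0.1, -0.5, -1.8]
gripper_width: 0.0614
```

>>> drive_tool(plan=[[0,-0.1,-1.0,0],[0,-0.1,-2.0,0],[0,-0.2,-3.0,0],[0,-0.2,-4.0,0],[0,-0.3,-5.0,0]])

```text
time_s: 5.83
tool_pos: [0.5029, -0.2072, 0.1211]
ee_rot: [-1.105, 1.273, 1.106]
contact_force: [1.0, 0.9, -1.5]
gripper_width: 0.0611
```

>>> drive_tool(plan=[[0,0,-1.0,0],[0,-0.1,-2.0,0],[0,-0.2,-3.0,0],[0,-0.3,-4.0,0],[0,-0.3,-4.9,0]])

```text
time_s: 6.25
tool_pos: [0.4919, -0.3544, 0.121]
ee_rot: [-1.105, 1.273, 1.106]
contact_force: [0.2, 0.5, -1.8]
gripper_width: 0.0609
```

Run:
```python
from h import *
im,d=capture("scene");cv2.imwrite("pics/s3.png",cv2.convertScaleAbs(cv2.resize(im[140:300,130:370,::-1],(780,520),interpolation=cv2.INTER_CUBIC),alpha=1.6))
go([.4905,-.3747,.0445+.006],gy)
```

```text
t 6.3 tcp [ 0.4889 -0.3606  0.1215] F [-2.3 -5.2 -0.6] w 0.0611 q [ 0.12  0.5   0.62  1.62 -0.3   1.13  2.24]
axes x,y,z [[-0.001, -0.005, -1.0], [-0.989, 0.146, 0.001], [0.146, 0.989, -0.005]]
shift units [ 2.37  -0.122 -0.445]
twist -0.38 or 179.62
```

View pics/s3.png

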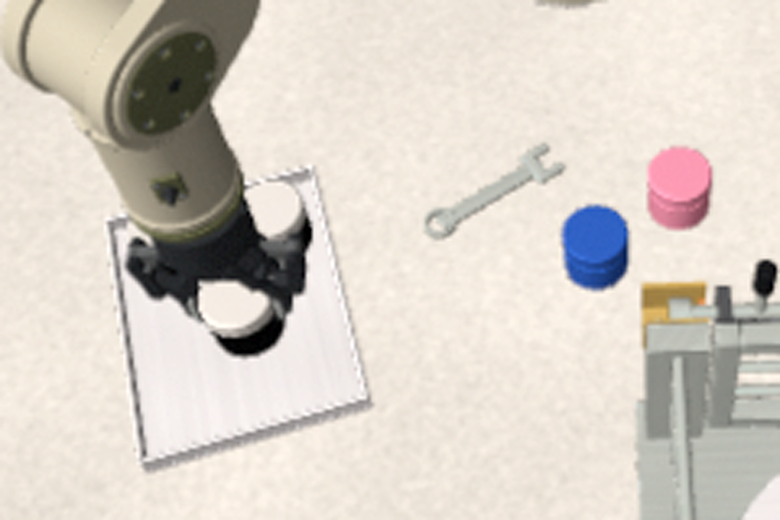

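Jar is held upright over the free part of the tray (crop 240,315). The blue jar, pink jar and wrench are untouched.

>>> drive_tool(plan=[[0,0,-0.1,0],[0.5,0,-0.1,0],[1.1,0,-0.1,0],[1.7,0,-0.1,0],[2.1,0,-0.1,0]])

```text
time_s: 6.72
tool_pos: [0.4918, -0.3537, 0.0563]
ee_rot: [-1.104, 1.271, 1.109]
contact_force: [-0.2, 0.8, -2.5]
gripper_width: 0.0614
```

>>> drive_tool(plan=[[0.1,0,0,0],[0.15,0,0,0],[0.2,0,0,0],[0.25,0,0,0],[0.25,0,0,0]])

```text
time_s: 7.13
tool_pos: [0.4926, -0.3557, 0.0514]
ee_rot: [-1.107, 1.272, 1.105]
contact_force: [0.3, 0.5, -1.0]
gripper_width: 0.0611
```

>>> drive_tool(plan=[[0.05,0,0,0],[0.1,0,0,0],[0.12,0,0,0],[0.12,0,0,0],[0.12,0,0,0]])

```text
time_s: 7.55
tool_pos: [0.4925, -0.3557, 0.0482]
ee_rot: [-1.106, 1.271, 1.105]
contact_force: [-1.1, 2.4, 4.7]
gripper_width: 0.0612
```

Contact is felt (Fz went from -1 to +4.7 N), so I release and rise.

>>> drive_tool(plan=[[0,0,0,0],[0,0,0,0],[0,0,0,0],[0,0,0,0],[0,0,0,0]], fingers=1)

```text
time_s: 7.97
tool_pos: [0.4922, -0.3555, 0.0472]
ee_rot: [-1.106, 1.272, 1.106]
contact_force: [0.8, -0.4, -0.1]
gripper_width: 0.085
```

>>> drive_tool(plan=[[-0.3,0,0,0],[-1.0,0,0,0],[-2.0,0,0,0],[-3.0,0,0,0],[-4.0,0,0,0]])

```text
time_s: 8.38
tool_pos: [0.4918, -0.3556, 0.1691]
ee_rot: [-1.105, 1.273, 1.106]
contact_force: [0.4, -0.2, -0.2]
gripper_width: 0.0854
```

>>> drive_tool(plan=[[-1.0,0,0,0],[-2.0,0,0,0],[-3.0,0,0.5,0],[-3.5,0,1.5,0],[-3.5,0,2.5,0]])

```text
time_s: 8.8
tool_pos: [0.5031, -0.2831, 0.2774]
ee_rot: [-1.108, 1.271, 1.097]
contact_force: [0.2, -0.1, -0.5]
gripper_width: 0.0853
```

Run:
```python
from h import *
np.set_printoptions(precision=4,suppress=True)
for c in("scene","top"):
    im,d=capture(c);P=cloud(c,d);ok=d>0;np.save(c+"_d2.npy",d);np.save(c+"_i2.npy",im)
    m=ok&(np.hypot(P[...,0]-.49,P[...,1]+.357)<.05)&(P[...,2]>.045)&(P[...,2]<.075)
    if m.sum()>5: print(c,m.sum(),cv2.minEnclosingCircle(P[m][:,:2].astype(np.float32)),P[m][:,2].mean(),P[m][:,2].std())
    cv2.imwrite(f"pics/{c}4.png",im[...,::-1])
K=np.array([.599,.0635,.216]); go(K+[0,0,.08],gy);go(K+[0,0,.08],gx)
```

```text
scene 382 ((0.49507948756217957, -0.35749685764312744), 0.032086972147226334) 0.0603297587068693 0.003895475116907351
top 49 ((0.4834839105606079, -0.3693290948867798), 0.02451915107667446) 0.06109852154664471 0.004319714613777216
t 8.9 tcp [ 0.5051 -0.276   0.2738] F [ 0.7  0.3 -0.5] w 0.0851 q [-0.05  0.3   0.64  1.5  -0.18  1.4   2.03]
axes x,y,z [[0.003, 0.002, -1.0], [-0.991, 0.132, -0.003], [0.132, 0.991, 0.003]]
shift units [-0.707 -1.613 11.632]
twist 0.42 or -179.58
t 8.9 tcp [ 0.5051 -0.276   0.2738] F [ 0.7  0.3 -0.5] w 0.0851 q [-0.05  0.3   0.64  1.5  -0.18  1.4   2.03]
axes x,y,z [[0.003, 0.002, -1.0], [-0.991, 0.132, -0.003], [0.132, 0.991, 0.003]]
shift units [-0.707 -1.613 11.632]
twist 90.42 or -89.58
```

Jar stands upright on the tray at (0.495,-0.357), lid top at 61 mm. Next is the knob, with the jaws across the gate (tool z along guard x).

>>> drive_tool(plan=[[-0.2,0,1.0,7],[-0.4,-0.2,2.0,14],[-0.6,-0.4,3.0,21],[-0.7,-0.6,4.0,28],[-0.7,-0.7,5.0,35]], fingers=0.2)

```text
time_s: 9.32
tool_pos: [0.5448, -0.1349, 0.2944]
ee_rot: [-0.636, 1.474, 0.635]
contact_force: [1.4, 0.7, -1.0]
gripper_width: 0.0515
```

```bash
python3 -c "
from h import *
go([.595,.0635,.29],gx)"
```

```text
t 9.3167 tcp [ 0.5448 -0.1349  0.2944] F [ 1.4  0.7 -1. ] w 0.0515 q [-0.35  0.26  0.66  1.51 -0.16  1.43  1.13]
axes x,y,z [[0.001, -0.0, -1.0], [-0.727, 0.687, -0.001], [0.687, 0.727, 0.001]]
shift units [0.145 3.326 5.956]
twist 54.61 or -125.39
```

>>> drive_tool(plan=[[0,0.5,0.9,7],[0,1.0,1.8,14],[0,1.5,2.7,21],[0,2.0,3.6,28],[0,2.5,4.5,35]])

```text
time_s: 9.73
tool_pos: [0.5815, 0.0151, 0.2936]
ee_rot: [-0.159, 1.565, 0.159]
contact_force: [0.3, -0.1, 0.0]
gripper_width: 0.0514
```

```bash
python3 -c "
from h import *
go([.596,.0635,.29],gx)"
```

```text
t 9.7333 tcp [0.5815 0.0151 0.2936] F [ 0.3 -0.1  0. ] w 0.0514 q [-0.6   0.31  0.67  1.45 -0.19  1.45  0.28]
axes x,y,z [[0.0, -0.0, -1.0], [-0.201, 0.98, -0.0], [0.98, 0.201, 0.0]]
shift units [0.119 1.482 0.798]
twist 19.61 or -160.39
```

>>> drive_tool(plan=[[0,0.5,0.3,7],[0,1.0,0.6,14],[0,1.4,0.7,19.6],[0,1.4,0.7,19.6],[0,1.4,0.7,19.6]])

```text
time_s: 10.15
tool_pos: [0.5931, 0.0596, 0.2931]
ee_rot: [0.1, 1.569, -0.102]
contact_force: [-1.6, -0.7, 0.0]
gripper_width: 0.0511
```

Run:
```python
from h import *
np.set_printoptions(precision=4,suppress=True)
im,d=capture("scene");P=cloud("scene",d)
m=(d>0)&(abs(P[...,0]-.6)<.03)&(abs(P[...,1]-.063)<.03)&(P[...,2]>.195)&(P[...,2]<.235);q=P[m];print(len(q),q.mean(0),q.min(0),q.max(0))
m0=(np.load("scene_d.npy")>0);P0=cloud("scene",np.load("scene_d.npy"))
# knob pixels by darkness, first picture
i0=np.load("scene_i.npy").astype(int)
k=(i0.max(2)<40);k[:,:355]=0;k[:,378:]=0;k[:215]=0;k[240:]=0
v,u=np.nonzero(k);print("dark knob px",len(u),u.min(),u.max(),v.min(),v.max(),u.mean(),v.mean())
for z in(.198,.213,.228):print(z,w2px("scene",[.599,.0635,z]))
for n,t in(("knob",[.599,.0635,.213]),("tip",None)):pass
cv2.imwrite("pics/s5.png",cv2.convertScaleAbs(cv2.resize(im[195:265,310:430,::-1],(780,455),interpolation=cv2.INTER_CUBIC),alpha=1.6))
go([.599,.0635,.216],gx)
```

```text
48 [0.6034 0.0611 0.2153] [0.5964 0.0542 0.1976] [0.6084 0.0707 0.2282]
dark knob px 55 362 368 220 230 365.1636363636364 225.14545454545456
0.198 [364.513  228.7115]
0.213 [364.9775 225.7829]
0.228 [365.4529 222.7863]
t 10.2 tcp [0.5931 0.0585 0.2933] F [ 0.1 -0.9 -0.4] w 0.0511 q [-0.68  0.36  0.71  1.41 -0.23  1.46 -0.1 ]
axes x,y,z [[-0.0, -0.001, -1.0], [0.129, 0.992, -0.001], [0.992, -0.129, -0.0]]
shift units [2.576 0.194 0.172]
twist 0.56 or -179.44
```

View pics/s5.png

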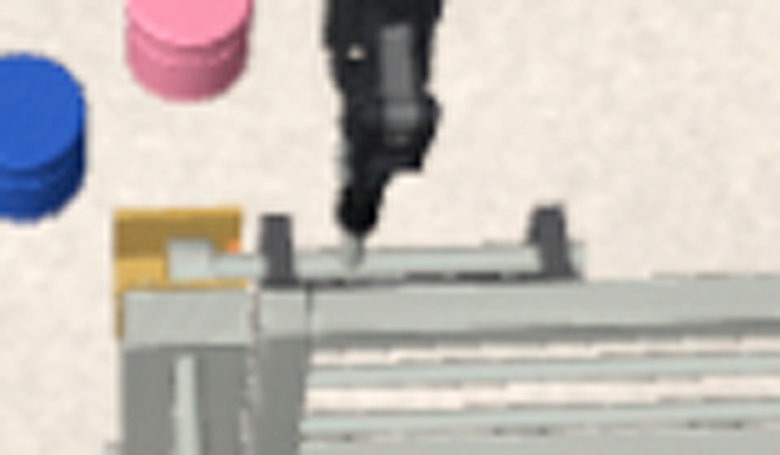

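The gripper is just above the knob (crop 355,215), and the projected knob position agrees with the picture within a pixel.

>>> drive_tool(plan=[[0,0.2,0.17,0],[0.5,0.2,0.17,0],[1.1,0.2,0.17,0],[1.7,0.2,0.17,0],[2.1,0.2,0.17,0]])

```text
time_s: 10.62
tool_pos: [0.5989, 0.0638, 0.2288]
ee_rot: [0.104, 1.569, -0.104]
contact_force: [0.2, -0.1, 0.0]
gripper_width: 0.0513
```

>>> drive_tool(plan=[[0.15,0,0,0],[0.3,0,0,0],[0.35,0,0,0],[0.35,0,0,0],[0.35,0,0,0]])

```text
time_s: 11.03
tool_pos: [0.5996, 0.0649, 0.2205]
ee_rot: [0.104, 1.567, -0.104]
contact_force: [-0.5, 0.2, 0.1]
gripper_width: 0.0515
```

Run:
```python
from h import *
im,d=capture("scene");cv2.imwrite("pics/s6.png",cv2.convertScaleAbs(cv2.resize(im[195:265,310:430,::-1],(780,455),interpolation=cv2.INTER_CUBIC),alpha=1.8))
go([.599,.0635,.218],gx)
```

```text
t 11.0833 tcp [0.5996 0.0649 0.2205] F [-0.5  0.1 -0.5] w 0.0515 q [-0.67  0.41  0.69  1.51 -0.26  1.32 -0.09]
axes x,y,z [[0.001, 0.0, -1.0], [0.132, 0.991, 0.0], [0.991, -0.132, 0.001]]
shift units [ 0.085 -0.05  -0.013]
twist 0.4 or -179.6
```

View pics/s6.png

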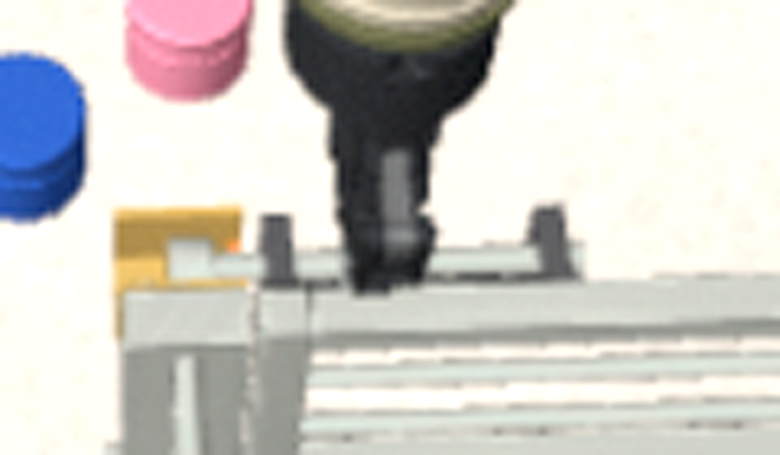

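Fingers straddle the knob at crop (390,240). Closing now.

>>> drive_tool(plan=[[0,0,0,0],[0,0,0,0],[0,0,0,0],[0,0,0,0],[0,0,0,0]], fingers=-1, squeeze=50)

```text
time_s: 11.5
tool_pos: [0.5984, 0.0652, 0.2202]
ee_rot: [0.104, 1.57, -0.104]
contact_force: [-5.2, 0.8, 5.2]
gripper_width: 0.017
```

>>> drive_tool(plan=[[-0.05,0,0,0],[-0.15,0,0,0],[-0.25,0,0,0],[-0.33,0,0,0],[-0.33,0,0,0]])

```text
time_s: 11.92
tool_pos: [0.5985, 0.0651, 0.2297]
ee_rot: [0.104, 1.57, -0.104]
contact_force: [-5.2, 1.4, -2.4]
gripper_width: 0.0164
```

Run:
```python
from h import *
np.set_printoptions(precision=4,suppress=True)
P0=cloud("scene",np.load("scene_d.npy"))
im,d=capture("scene");P1=cloud("scene",d)
for n,P in(("before",P0),("now",P1)):
    a=P[230:238,335:344];m=(a[...,2]>.155)&(a[...,0]<.605);print(n,m.sum(),np.median(a[m],0),np.percentile(a[m][:,2],90))
np.save("scene_i3.npy",im);np.save("scene_d3.npy",d)
g=[w2px("scene",[.583,.005,z]) for z in(.173,.1825)];print(g)
go([0,0,0])
```

```text
before 68 [0.5865 0.0014 0.169 ] 0.17278571215282043
now 66 [0.591  0.     0.1796] 0.1826891379534809
[array([340.2988, 231.6119]), array([340.4138, 229.8245])]
t 11.9667 tcp [0.5984 0.0652 0.2295] F [-5.7  0.8 -2.4] w 0.0166 q [-0.67  0.4   0.69  1.5  -0.26  1.34 -0.09]
axes x,y,z [[-0.002, 0.0, -1.0], [0.132, 0.991, -0.0], [0.991, -0.132, -0.002]]
shift units [  7.686  -4.785 -19.473]
```

The nose rose 10 mm (its depth top went from 0.173 to 0.183), which clears the lip, so I draw the bolt.

>>> drive_tool(plan=[[0,0.1,-0.04,0],[0,0.3,-0.04,0],[0,0.5,-0.04,0],[0,0.7,-0.04,0],[0,0.9,-0.04,0]])

```text
time_s: 12.38
tool_pos: [0.6017, 0.0929, 0.2296]
ee_rot: [0.104, 1.568, -0.104]
contact_force: [-2.6, -1.1, -2.1]
gripper_width: 0.0167
```

>>> drive_tool(plan=[[0,0.2,0,0],[0,0.4,0,0],[0,0.58,0,0],[0,0.68,0,0],[0,0.68,0,0]])

```text
time_s: 12.8
tool_pos: [0.6045, 0.1137, 0.2295]
ee_rot: [0.103, 1.568, -0.102]
contact_force: [-0.5, 1.0, -2.1]
gripper_width: 0.0162
```

Run:
```python
from h import *
np.set_printoptions(precision=4,suppress=True)
im,d=capture("scene");P1=cloud("scene",d)
cv2.imwrite("pics/s7.png",cv2.convertScaleAbs(cv2.resize(im[195:265,310:430,::-1],(780,455),interpolation=cv2.INTER_CUBIC),alpha=1.6))
go([0,0,0],gx)
```

```text
t 12.85 tcp [0.6044 0.1134 0.2296] F [-1.   0.9 -2.2] w 0.0163 q [-0.72  0.43  0.68  1.46 -0.27  1.35 -0.16]
axes x,y,z [[0.001, 0.001, -1.0], [0.131, 0.991, 0.001], [0.991, -0.131, 0.0]]
shift units [  7.64   -6.388 -19.484]
twist 0.48 or -179.52
```

View pics/s7.png

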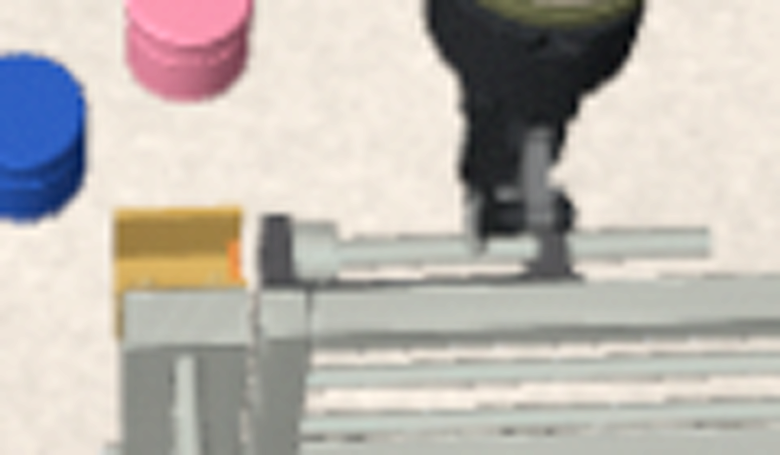

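The crop shows the nose at (315,250), clear of the brass keeper, whose left end is at 240. Now I swing the gate along its arc with matching twist.

>>> drive_tool(plan=[[0,0.04,-0.27,2.6],[0,0.09,-0.53,5.2],[0,0.16,-0.79,7.7],[0,0.24,-1.05,10.3],[0,0.33,-1.31,12.9]])

```text
time_s: 13.27
tool_pos: [0.5673, 0.1272, 0.2303]
ee_rot: [0.283, 1.549, -0.281]
contact_force: [2.4, 0.3, -2.0]
gripper_width: 0.0165
```

Run:
```python
from h import *
np.set_printoptions(precision=4,suppress=True)
im,d=capture("scene")
cv2.imwrite("pics/s8.png",cv2.convertScaleAbs(cv2.resize(im[195:285,310:480,::-1],(780,413),interpolation=cv2.INTER_CUBIC),alpha=1.6))
go([0,0,0],gx)
```

```text
t 13.3167 tcp [0.566  0.1282 0.2301] F [ 0.  -0.6 -3.8] w 0.0165 q [-0.84  0.35  0.72  1.56 -0.24  1.32 -0.44]
axes x,y,z [[0.001, 0.001, -1.0], [0.354, 0.935, 0.002], [0.935, -0.354, 0.001]]
shift units [  7.641 -10.696 -16.135]
twist -12.77 or 167.23
```

View pics/s8.png

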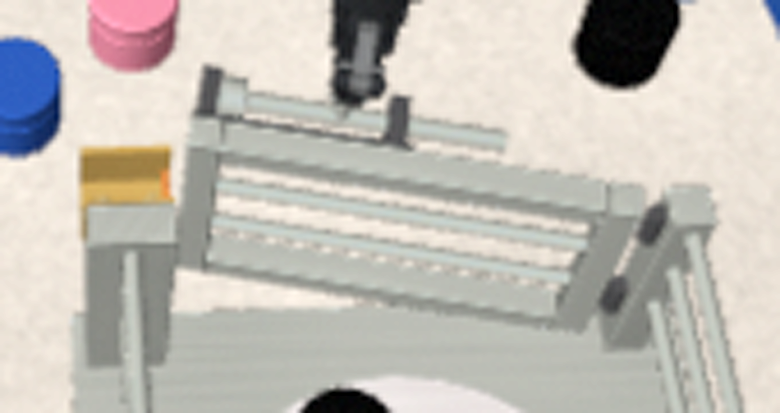

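The gate follows: its free edge is now at crop (205,130), and the bolt is held by the gripper.

>>> drive_tool(plan=[[0,0.04,-0.27,2.6],[0,0.09,-0.53,5.2],[0,0.16,-0.79,7.7],[0,0.24,-1.05,10.3],[0,0.33,-1.31,12.9]])

```text
time_s: 13.73
tool_pos: [0.5342, 0.1499, 0.2303]
ee_rot: [0.459, 1.519, -0.457]
contact_force: [3.2, -0.4, -2.6]
gripper_width: 0.0165
```

Run:
```python
from h import *
np.set_printoptions(precision=4,suppress=True)
im,d=capture("scene");P=cloud("scene",d)
cv2.imwrite("pics/s9.png",cv2.convertScaleAbs(cv2.resize(im[175:285,290:480,::-1],(780,452),interpolation=cv2.INTER_CUBIC),alpha=1.6))
for l in landmark_of("scene","gate_edge")[:2]: print(l,px2w("scene",d,l["at"][0]*640,l["at"][1]*400))
m=(d>0)&(abs(P[...,2]-.18)<.006)&(P[...,1]>0)&(P[...,1]<.35)&(P[...,0]>.45)&(P[...,0]<.67)
q=P[m]
# guard frame: origin
O=gx*(.6443*gx[0]+.17*gx[1])+gy*.236
G=np.c_[(q-O)@gx,(q-O)@gy]
for y in np.arange(-.14,.14,.02):
    s=G[abs(G[:,1]-y)<.01]
    if len(s)>3: print(round(y,2),len(s),s[:,0].min(),np.median(s[:,0]),s[:,0].max())
go([0,0,0],gx)
```

```text
{'at': [0.5595, 0.5045], 'conf': 0.89} [0.5046 0.0694 0.1778]
{'at': [0.7159, 0.4745], 'conf': 0.58} [0.4274 0.4186 0.0328]
-0.14 76 -0.05043901053868313 -0.004227693839226506 0.012410399396792537
-0.1 49 -0.12862460514678797 -0.1102401614140961 -0.09615026245491201
-0.08 119 -0.14931321034088144 -0.11295405525882124 -0.08818557207364211
-0.06 96 -0.14072528716698463 -0.09981618237910017 -0.07924862816427804
-0.04 88 -0.12275163185359611 -0.08842169065148188 -0.06909218034558519
-0.02 90 -0.11327346856804936 -0.07906687966767256 -0.05825110818403245
0.0 96 -0.10589320354534575 -0.07033496756896257 -0.050023860305096104
0.02 87 -0.10011939319883163 -0.059910051613185515 -0.04078690355435833
0.04 82 -0.0853475783022377 -0.04706066297164295 -0.03164930570688897
0.06 82 -0.07455284321219384 -0.03908568079255628 -0.02286321464986963
0.08 64 -0.04085877611361014 -0.02563706514736048 -0.012358929694641025
0.1 67 -0.03260751875223433 -0.016249794065802188 -0.001533583020563697
0.12 54 -0.021887578119043464 -0.009497680812899013 0.002813143800936693
0.14 27 -0.010880852781901923 -0.0029424162184346317 0.008297943408883545
t 13.8333 tcp [0.5335 0.1508 0.23  ] F [ 3.7 -1.1 -1.9] w 0.0166 q [-0.95  0.29  0.76  1.63 -0.21  1.3  -0.73]
axes x,y,z [[0.001, 0.001, -1.0], [0.549, 0.836, 0.001], [0.836, -0.549, 0.001]]
shift units [  7.639 -13.98  -12.102]
twist -25.33 or 154.67
```

View pics/s9.png

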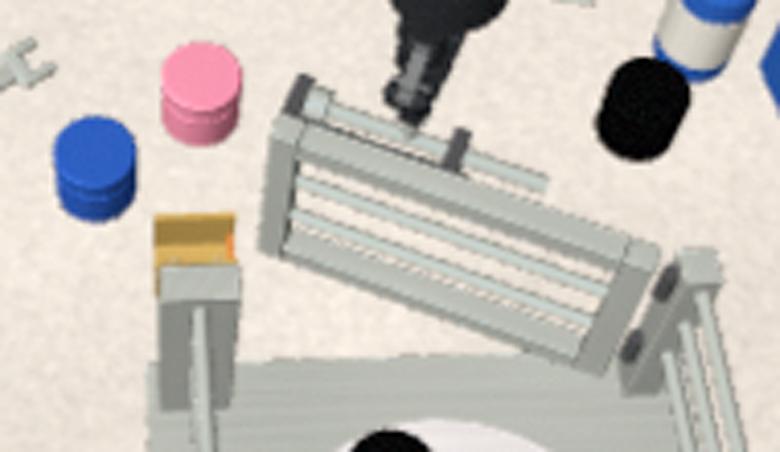

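>>> drive_tool(plan=[[0,0,0,0],[0,0,0,0],[0,0,0,0],[0,0,0,0],[0,0,0,0]])

```text
time_s: 14.25
tool_pos: [0.5336, 0.1497, 0.2296]
ee_rot: [0.457, 1.522, -0.457]
contact_force: [3.2, -0.0, -2.3]
gripper_width: 0.0166
```

Run:
```python
from h import *
im,d=capture("scene");P=cloud("scene",d)
for l in landmark_of("scene","gate_edge")[:1]: print("edge",px2w("scene",d,l["at"][0]*640,l["at"][1]*400))
for n,(x,y) in dict(jar=(.495,-.357),tj1=(.361,-.335),tj2=(.365,-.434),blue=(.439,-.0435),pink=(.387,.044)).items():
    m=(d>0)&(np.hypot(P[...,0]-x,P[...,1]-y)<.045)&(P[...,2]>.052)&(P[...,2]<.075);print(n,P[m].mean(0).round(3),P[m][:,2].std().round(4))
go([0,0,0],gx)
print(close_job())
```

```text
edge [ 0.38565204  0.10044494 -0.00079485]
jar [ 0.497 -0.356  0.061] 0.0026
tj1 [ 0.365 -0.338  0.061] 0.0028
tj2 [ 0.37  -0.436  0.061] 0.0027
blue [ 0.442 -0.047  0.057] 0.0022
pink [0.39  0.042 0.057] 0.0022
t 14.35 tcp [0.5335 0.1499 0.2296] F [ 3.2 -0.5 -3.3] w 0.0159 q [-0.95  0.29  0.76  1.63 -0.21  1.3  -0.73]
axes x,y,z [[0.0, -0.0, -1.0], [0.551, 0.835, -0.0], [0.835, -0.551, 0.0]]
shift units [  7.649 -13.961 -12.097]
twist -25.41 or 154.59
the job is handed in; nothing more can be done
None
```

The job is done and handed in at 14.35 s of the 61 s allowed.

- **Jar:** The white-lidded jar was set down on contact on the tray's free part, about 19 mm to the side of its centre. The last check shows it upright, lid at 61 mm, level with the two jars already there.
- **Bolt:** I lifted it 10 mm, confirmed by the nose height in depth, and drew it about 49 mm. It met no noticeable resistance at the lip, and the picture showed the nose clear of the keeper.
- **Gate:** It stands open about 0.44 rad, with the free edge about 12 cm out. The gripper still holds the knob, with about 3 N of spring force on it and a steady pose.
- **Other things:** The tray jars and the blue and pink jars measured where they started. I did not re-measure the wrench, spatula, spray bottle or empty jar.

**One check disagreed:** the very last gate-edge detection landed on the bench (z ≈ 0), so I discarded it. The opening figure comes from the previous detection, which agrees with the gate slope fitted from depth. The arm did not move between the two.

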